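# Calibrate the bench balance with its weight and the recessed button

## Robot

A 6-joint arm with a two-finger parallel gripper is mounted at the origin on a cart in front of the work surface, level with it; the furniture and walls round the work are solid. World frame = base frame: x ahead of the robot, y to its left, z up, the work surface at z = 0. Lengths are in m, angles in degrees, forces in N, time in s.
With the tool pointing down it reaches from about 0.3 to 0.75 m from the base axis. Payload 8.5 kg.
Tool frame: the origin (TCP) lies midway between the tips of the shut fingers; the grasp point (between the pads) lies 19 mm behind it (env.grasp_offset is the distance from the TCP to the grasp point, in m); z points along the fingers, y is the line along which they close (so a half turn about z gives the same grasp; the last joint's range is limited). The gripper opens to 85 mm and grips with 20 to 120 N. Pads are 22 mm wide; open, the fingers measure 114 mm over their backs; the gripper's body (76 mm by 85 mm) begins 54 mm behind the grasp point. The pads swing forward as they close: fully open they stand 13 mm farther back than shut.
Start: joints at [-80.518, 21.807, 74.336, -0, 83.858, -12.336], TCP at [0.204, -0.511, 0.231] pointing down, gripper open.
Joint ranges: [-178.18, 178.18], [-50.72, 133.34], [12.68, 142.11], [-81.47, 261.47], [9.98, 163.14], [-165.26, 165.26]. Speed limits (degrees/s): [136.94, 136.94, 180, 180, 180, 180].

## Interface

Orientations are given as a 3x3 rotation matrix whose columns are the frame's x, y, z axes.
In Python, from rig import env gives the robot as it stands.
- The arm moves only by the tool servo_tool, never from a script. Its argument "deltas" is text: rows parted by semicolons, each of 7 numbers parted by spaces: the opening, from 0 (shut) to 1 (fully open), then the shift along the tool's x, y, z in mm, then the turn, a rotation vector about the tool's x, y, z in rad. A call has 1 to 8 rows; each row shifts and turns the commanded pose from where the row before left it, along the tool's axes as they then stand; what a row does not reach is not made up. A row lasts 1/12 s, in which the tool goes at most 41.7 mm and 7.16 degrees, less where a joint would pass 70% of its speed; a pose out of reach is approached as far as the arm can. A call is refused whole if a number of a shift passes 41.7 or a number of a turn 0.125, either way. A call with a gripper value outside its range is refused whole. The fingers move at their own pace and stop on an object; "newtons" is the grip in N (left out, the last holds). Time passes only in rows, so rows that do not move let the fingers close. It gives the time, the measured TCP pose, the force, the opening and the grip force at its end, in the units of the state.
- env.observe(): the state, without advancing time (a new reading comes with each control period).
- env.get_image(name): name is "side" or "top" or "wrist"; returns a dict with "img" (420x560x3 uint8, red, green, blue), "depth" (420x560 float32, m along the optical axis (not along the pixel's ray), 0 where there is no reading), "camera_matrix" (3x3 intrinsics, pixels), "world_to_cam" (4x4, takes a point from world to camera coordinates). Camera axes: x right, y down, z forward; pixel columns grow to the right and rows downward; lengths in m; the calibration is good to about 2 mm. The wrist camera is an equidistant fisheye: a pixel r from the principal point sees the ray r / f radians off the axis. A picture is of the moment at which its call begins.
- env.close_job(): hands the job in; it is judged then, once.
Trained networks look in a picture, given as the dict that the camera call returned (one of the last four; its "shot" number tells which), for a name from the list of things; names that differ only in an ending like _2 or _b are one class to them, and where a whole thing is asked for, a point or a joint stands for the part that bears it (a point fixed in the world has none). Each returns a list of dicts, best first, with "conf" (0 to 1); they miss things now and then, are a little off and sometimes report something else, mostly with a low value. They report only what shows in the picture. A call takes as long as a camera call. They do not tell look-alikes from the thing itself.
- env.spot_in(name, picture): "bbox" ([centre column, centre row, width, height] in pixels, round what is visible of it).
- env.spot_point(name, picture): "uv" ([column, row] in pixels: a listed point, or the origin of a listed thing).
The state is a dict: "time_s": time; "q": joint angles; "qvel": joint speeds; "joint_efforts": joint torques, N m; "position": TCP position; "tool_rot": TCP orientation; "ft_force": force on the tool from outside, world axes, zero at the start; "wrist_torque": the same for the moment, N m; "grip_width": finger opening in m; "gripper_force": force on a finger pad.
Only numpy, scipy, OpenCV 4.12 (cv2) and the standard library are available. Lean on these libraries where they do the work, as an engineer would, in place of code of your own. Each camera call takes 0.05 s, during which the arm holds its last target. There are 200 camera calls.

## Task

Calibrate the balance: set its steel weight gently upright in the middle of the pan and let go, then take the marker and use its rounded green end to press the recessed red button in the balance's front all the way in, holding it there for about two seconds so that the balance takes the reading. Finally lay the marker flat on the worktop, clear of the balance and the wooden block, leave the weight on the pan, and do not disturb the seed jar, the dropper bottle or the dish.

Things in the scene. Friction and masses are not known exactly. Their poses are not given: they have to be found in the camera images.
- balance: White laboratory balance, fixed to the worktop by its own weight: 200 mm deep (x), 170 mm wide (y). Origin on the worktop under its middle; its own -x axis points out of its upright grey front face (100 mm in front of the origin; the face reaches from 7 to 53 mm above the worktop). Behind the front the deck with display and keys slopes up to 64 mm; the pan's top is 76 mm above the worktop.
- pan_centre (a point): Centre of the top of the round steel pan, 122 mm across, which sinks about 2 mm under the weight. Lies 28 mm behind the balance's origin, 76 mm above the worktop. z up.
- button_port (a point): Centre of the mouth of the round bore, 19 mm across with a chamfered mouth, in the balance's front face; 50 mm to the right of the middle (balance y = -50 mm) and 31 mm above the worktop. Axes as the balance: +x leads straight into the bore. The red button's face, 15.6 mm across, lies 5 mm inside the mouth; the bore is too narrow for a gripper's fingers.
- cal_button (a joint): Travel of the recessed red spring button: 0 out, 0.004 m fully in. It starts to move at about 1.2 N and is fully in at about 3.6 N; it springs back by itself.
- weight: Polished steel calibration weight, 500 g, 72 mm tall: cylinder 41 mm across up to 45 mm, neck 17 mm across at 51 to 55 mm, round knob 28 mm across at 60 to 68 mm above its base. Origin at the centre of its base, z up. Stands at the start in the wooden block.
- weight_block: Wooden block, fixed, 86 x 86 x 26 mm, with a round recess 46 mm across and 14 mm deep in its top, in which the weight stands. Origin at the centre of its underside, on the worktop.
- marker: Round marker pen, 136 mm long, 11 mm thick, cream barrel that tapers to a point at one end, rounded green cap on the other. Lies flat along its own y axis: the green end is at y = +68 mm, the point at y = -68 mm, the barrel can be gripped from y = -40 to +45 mm. Origin at mid-length on its underside; the axis of the barrel runs 5.3 mm above it (z up).
- green_end (a point): Middle of the rounded green end of the marker, on the barrel's axis (marker y = +68 mm, 5.3 mm above its origin). Axes as the marker.
- seed_jar: Bystander: clear jar of seeds with a yellow lid, 75 mm across, 97 mm tall. Origin at the centre of its base.
- dropper: Bystander: small dropper bottle with a red bulb, 33 mm across, 112 mm tall. Origin at the centre of its base.
- dish: Bystander: glass dish, 106 mm across, 19 mm tall. Origin at the centre of its base.
Things that resemble listed ones, but are neither listed nor needed, are in the scene too. There is more than one size of the weight; the job needs the middle-sized.

How it is judged:
By the outcome, as a careful person would: the job done as asked, in the order asked, and still so for the second after the job is handed in, with the robot touching nothing.
It also fails if it takes over 66 s, if anything falls off the work surface, if the arm or the gripper's body presses on something with over 40 N, if the wrist force passes 120 N, or if a joint passes its speed limit or range.

## Working session

There is one attempt and no reset: what is moved stays moved. The work goes in short steps, Python scripts to look and compute and a tool call to move; the robot and the scene stay as the last step left them, time stands still between calls to the robot, and variables do not carry over. Pictures are saved under pics/ and viewed, at most 12 in all, crops included, and the job is handed in when it is done.

Besides the shell and the picture viewer there is one more tool, called after "Call:" as name(argument=value, ...), one argument or row to a line, values as JSON. servo_tool: Moves the arm, as the interface text tells. Its arguments: {"type":"object","properties":{"deltas":{"type":"string"},"newtons":{"type":"number"}},"required":["deltas"]}

```bash
ls; mkdir -p pics; cat > h.py <<'E'
import numpy as np, cv2
from rig import env
def ray(p,uv,cam):
    K=p["camera_matrix"];T=p["world_to_cam"]
    x=(uv[0]-K[0,2])/K[0,0];y=(uv[1]-K[1,2])/K[1,1]
    if cam=="wrist":
        r=np.hypot(x,y);d=np.array([np.sin(r)*x/max(r,1e-9),np.sin(r)*y/max(r,1e-9),np.cos(r)])
    else: d=np.array([x,y,1.])
    R=T[:3,:3];return -R.T@T[:3,3],R.T@d
def atz(p,uv,z,cam):
    c,d=ray(p,uv,cam);return c+d*(z-c[2])/d[2]
def atdepth(p,uv,cam):
    c,d=ray(p,uv,cam);D=p["depth"][int(round(uv[1])),int(round(uv[0]))];return c+d*D
def save(p,n):cv2.imwrite("pics/"+n,cv2.cvtColor(p["img"],cv2.COLOR_RGB2BGR))
E
python3 - <<'E'
from h import *
np.set_printoptions(precision=4,suppress=True)
print(env.grasp_offset)
for c in("top","side"):
    p=env.get_image(c);save(p,c+"0.png")
    for n in["balance","weight","weight_block","marker","seed_jar","dropper","dish"]:
        for d in env.spot_in(n,p)[:4]: print(c,n,np.round(d["bbox"]),round(d["conf"],2))
    for n,z in[("pan_centre",.076),("button_port",.031),("green_end",.0053),("marker",0),("weight",.012),("weight_block",0),("balance",0),("seed_jar",0),("dropper",0),("dish",0)]:
        for d in env.spot_point(n,p)[:4]: print(c,n,np.round(d["uv"],1),round(d["conf"],2),atz(p,d["uv"],z,c)[:3])
E
```

```text
pics
0.0187
top balance [246. 203.  72.  80.] 0.67
top weight [352. 234.  17.  13.] 0.77
top weight [326. 277.  25.  27.] 0.77
top weight [300. 228.  11.  12.] 0.61
top weight_block [349. 234.  40.  41.] 0.93
top marker [351. 231.  19.  13.] 0.63
top marker [182. 260.   8.  50.] 0.49
top seed_jar [344. 161.  40.  34.] 0.75
top dropper [177. 181.  15.  16.] 0.49
top dish [378. 168.  34.  39.] 0.66
top pan_centre [249.2 204.3] 0.65 [0.6138 0.0915 0.076 ]
top pan_centre [248.3 188. ] 0.56 [0.6574 0.096  0.076 ]
top pan_centre [183.7 233.9] 0.23 [0.5306 0.2552 0.076 ]
top button_port [263.9 241.3] 0.85 [0.5247 0.0514 0.031 ]
top green_end [188.9 231.9] 0.55 [0.5469 0.2581 0.0053]
top marker [179.1 262. ] 0.69 [0.4648 0.2793 0.    ]
top weight [324.2 280.8] 0.62 [ 0.4276 -0.1117  0.012 ]
top weight [299.2 228.9] 0.43 [ 0.5643 -0.042   0.012 ]
top weight_block [348.8 234.3] 0.77 [ 0.556  -0.1783  0.    ]
top balance [250.9 204.9] 0.74 [0.6292 0.0932 0.    ]
top seed_jar [345.2 234.4] 0.63 [ 0.5554 -0.1684  0.    ]
top seed_jar [340.5 167.4] 0.57 [ 0.7462 -0.1544  0.    ]
top dropper [179.3
[... 319 characters left out ...]
 29.] 0.88
side seed_jar [262. 155.  28.  41.] 0.98
side dropper [168. 265.  17.  43.] 0.6
side dish [287. 148.  19.  22.] 0.93
side pan_centre [235.3 204.5] 0.97 [0.6576 0.0961 0.076 ]
side button_port [292.9 223.7] 0.62 [0.5355 0.0446 0.031 ]
side weight [355.7 208.3] 0.93 [ 0.4395 -0.101   0.012 ]
side weight [302.1 210. ] 0.66 [ 0.552  -0.0301  0.012 ]
side weight [322.6 178.2] 0.53 [ 0.5692 -0.1774  0.012 ]
side weight_block [325.6 182.9] 0.68 [ 0.5593 -0.1769  0.    ]
side balance [248.9 229.6] 0.7 [0.6344 0.0845 0.    ]
side seed_jar [263.9 170. ] 0.76 [ 0.7416 -0.1479  0.    ]
side dropper [169.9 281.7] 0.63 [0.6868 0.3021 0.    ]
side dish [283.  151.8] 0.6 [ 0.7444 -0.2597  0.    ]
```

```bash
python3 - <<'E'
import cv2,numpy as np
a=cv2.imread("pics/top0.png")[120:320,150:430];b=cv2.imread("pics/side0.png")[120:320,130:410]
a=cv2.resize(a,(800,572),interpolation=3);b=cv2.resize(b,(800,572),interpolation=3)
cv2.imwrite("pics/a.png",a);cv2.imwrite("pics/b.png",b)
E
```

```text
(no output)
```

View pics/a.png

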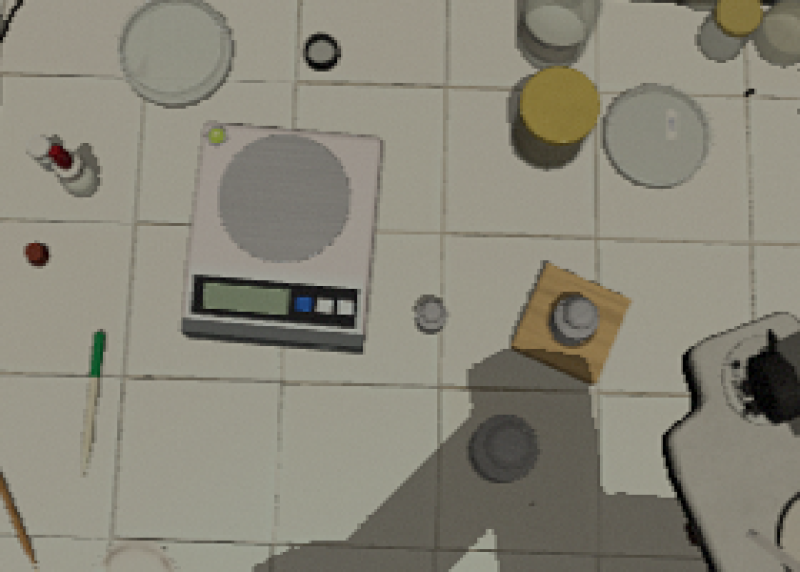

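View pics/b.png

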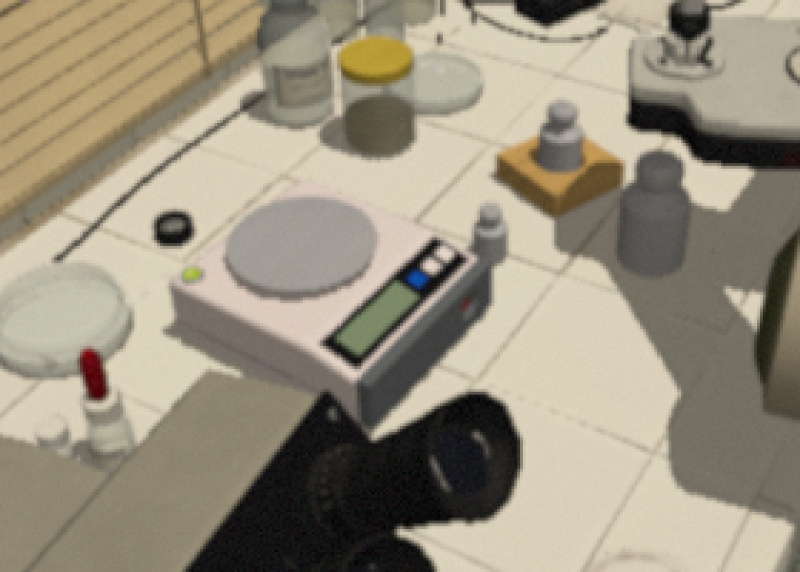

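The three weights in the top picture are at (351,231) in the wooden block, (300,229) small, and (326,277) large. The middle-sized one in the block is the one meant, since it stands in the recess and is about 41 mm across. The marker with the green end is at (184,237) to (180,285). The brown stick at (155,300) is only a look-alike.

Next I'll measure precisely and check for obstacles.

```bash
python3 - <<'E'
from h import *
np.set_printoptions(precision=4,suppress=True)
p=env.get_image("top");img=p["img"];D=p["depth"]
H,W=D.shape
v,u=np.mgrid[:H,:W];K=p["camera_matrix"];T=p["world_to_cam"]
P=np.stack([(u-K[0,2])/K[0,0]*D,(v-K[1,2])/K[1,1]*D,D],-1)
X=(P-T[:3,3])@T[:3,:3]
ok=D>0
# heights
def reg(name,cx,cy,r,zl,zh):
    m=ok&(np.hypot(X[...,0]-cx,X[...,1]-cy)<r)&(X[...,2]>zl)&(X[...,2]<zh);q=X[m]
    print(name,m.sum(),q.mean(0),q.min(0),q.max(0)) if m.sum() else print(name,0);return m
reg("knob",.56,-.18,.035,.06,.12);reg("big",.43,-.106,.05,.03,.2);reg("small",.555,-.036,.03,.02,.2)
reg("blk",.557,-.178,.07,.018,.03)
m=reg("balance",.63,.09,.16,.04,.1)
print(cv2.minAreaRect(X[m][:,:2].astype(np.float32)*1000))
m=reg("pan",.657,.096,.07,.07,.085)
print(cv2.minEnclosingCircle(X[m][:,:2].astype(np.float32)*1000))
# marker
hsv=cv2.cvtColor(img,cv2.COLOR_RGB2HSV)
g=(hsv[...,0]>45)&(hsv[...,0]<85)&(hsv[...,1]>110)&(np.hypot(X[...,0]-.5,X[...,1]-.27)<.12)
q=np.array([atz(p,(b,a),.0053,"top") for a,b in np.argwhere(g)])
print("green",len(q),q.mean(0),q.min(0),q.max(0))
for uv in[(184.7,235.5),(184.5,237),(179.8,285.5)]:print(uv,atz(p,uv,.0053,"top"))
# obstacle map
for x in np.arange(.1,.95,.05):
    print("%.2f"%x,*["%4d"%(1000*np.max(X[...,2][ok&(abs(X[...,0]-x)<.025)&(abs(X[...,1]-y)<.025)],initial=-.001)) for y in np.arange(.5,-.65,-.05)])
E
```

```text
knob 123 [ 0.5554 -0.174   0.0777] [ 0.5396 -0.1905  0.06  ] [ 0.5738 -0.1592  0.0894]
big 451 [ 0.4351 -0.1083  0.083 ] [ 0.4077 -0.1391  0.0315] [ 0.4651 -0.082   0.11  ]
small 102 [ 0.5571 -0.0432  0.0418] [ 0.5451 -0.0569  0.0203] [ 0.574  -0.0301  0.0564]
blk 773 [ 0.5556 -0.1747  0.0259] [ 0.5024 -0.2314  0.0182] [ 0.612  -0.1216  0.0299]
balance 4809 [0.622  0.0943 0.066 ] [ 0.5232 -0.0532  0.0405] [0.7301 0.186  0.0818]
((625.4133911132812, 62.67210388183594), (238.6619110107422, 200.1293487548828), 86.76314544677734)
pan 1633 [0.6549 0.0953 0.076 ] [0.5955 0.0357 0.0701] [0.7155 0.1553 0.0818]
((652.461181640625, 95.79727172851562), 63.76862335205078)
green 47 [0.5154 0.2696 0.0053] [0.4944 0.2649 0.0053] [0.5353 0.2738 0.0053]
(184.7, 235.5) [0.5366 0.2688 0.0053]
(184.5, 237) [0.5325 0.269  0.0053]
(179.8, 285.5) [0.4023 0.2709 0.0053]
0.10   -1   -1   -1   -1   -1   -1   -1    6  164  183   -1  171    5    6   -1   -1   -1   -1   -1   -1   -1   -1   -1
0.15   -1   -1   -1   -1   -1   -1   -1    6  180  201  200  176    4   -1   -1   -1   -1   -1   -1   -1   -1   -1   -1
0
[... 1098 characters left out ...]
    4   71    5   67   81   81   81   68    6    6    4    4    5    7    4    7   10   42   38  102
0.70    5    9   10   60  114    4   69   81   81   80   68    6   76  100  100   25   24    5    7   42   42   41  101
0.75    6    7   13    6    7   39   36   68   61    5    4    5  100  102  102   24   26    6    8   41   40   39    5
0.80    5    6    8    7    6   38   38   36   21   20    5    6    5  116  104   24   22    8   86   11    6  113   67
0.85    6    7   90    5    6   41   40   37   19   21    5    5   96  174  169    5   81  132  150   13   23   20   11
0.90  449  450  462  462  465  468  469  469  469  470  472  472  481  474  474  116   99   95   88  135  134   84    8
```

View pics/top0.png

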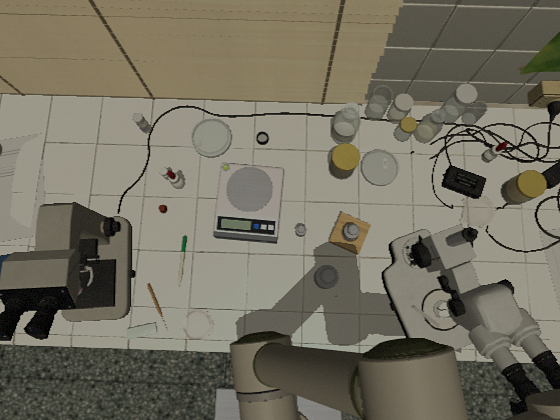

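The top picture matches the reading: the balance is at (248,203), the block with the middle weight at (350,232), and the marker at (182,260). Microscopes stand on both sides, at (70,260) and (450,300). I'll go up first and then over.

```bash
cat >> h.py <<'E'
from scipy.spatial.transform import Rotation as Ro
np.set_printoptions(precision=4,suppress=True)
def go(target,yaw,tilt=0):
    "from measured pose: tool-frame shift mm after turn, turn rotvec; target yaw: tool y at world angle yaw(+90) deg"
    s=env.observe();R=s["tool_rot"]=np.array(s["tool_rot"]);p=np.array(s["position"])
    best=None
    for k in(0,180):
        a=np.radians(yaw+k);x=[np.cos(a),np.sin(a),0];z=[0,0,-1];Rt=np.stack([x,np.cross(z,x),z],1)
        rv=Ro.from_matrix(R.T@Rt).as_rotvec()
        if best is None or np.linalg.norm(rv)<np.linalg.norm(best[0]):best=(rv,Rt)
    d=np.array(target)-p
    print("t",s["time_s"],"q",np.round(s["q"],1),"pos",p,"w",s["grip_width"],"F",np.round(s["ft_force"],1))
    print("R",R.round(3).tolist());print("turn rv",best[0],"shift now-axes",R.T@d*1000,"final-axes",best[1].T@d*1000)
E
python3 - <<'E'
from h import *
go([.557,-.176,.3],0)
go([.557,-.176,.3],90)
E
```

```text
t 1.85 q [-80.5  21.8  74.3  -0.   83.9 -12.3] pos [ 0.2044 -0.5106  0.2313] w 0.08566963570907346 F [-0.7 -0.1  0.2]
R [[0.928, 0.372, -0.0], [0.372, -0.928, 0.0], [-0.0, -0.0, -1.0]]
turn rv [-0.      0.      0.3808] shift now-axes [ 451.6904 -179.5773  -68.6807] final-axes [ 352.6038 -334.5779  -68.6836]
t 1.85 q [-80.5  21.8  74.3  -0.   83.9 -12.3] pos [ 0.2044 -0.5106  0.2313] w 0.08566963570907346 F [-0.7 -0.1  0.2]
R [[0.928, 0.372, -0.0], [0.372, -0.928, 0.0], [-0.0, -0.0, -1.0]]
turn rv [-0.   -0.   -1.19] shift now-axes [ 451.6904 -179.5773  -68.6807] final-axes [334.5779 352.6038 -68.6836]
```

Call:
servo_tool(
  deltas="1 0 0 -40 0 0 0;1 0 0 -40 0 0 0;1 0 0 -40 0 0 0;1 0 0 -40 0 0 0;1 0 0 -40 0 0 0;1 0 0 -40 0 0 0;1 0 0 -40 0 0 0",
)

```text
time_s: 2.43
position: [0.2043, -0.5096, 0.5136]
tool_rot: [[0.928, 0.372, 0.0], [0.372, -0.928, -0.001], [-0.0, 0.001, -1.0]]
ft_force: [0.6, -1.4, 0.7]
grip_width: 0.0855
gripper_force: 0.0
```

Call:
servo_tool(
  deltas="1 0 0 0 0 0 0.1;1 0 0 0 0 0 0.1;1 0 0 0 0 0 0.1;1 0 0 0 0 0 0.08;1 29 -28 0 0 0 0;1 29 -28 0 0 0 0;1 29 -28 0 0 0 0;1 29 -28 0 0 0 0",
)

```text
time_s: 3.1
position: [0.3212, -0.3971, 0.5114]
tool_rot: [[1.0, 0.0, 0.0], [0.0, -1.0, -0.0], [0.0, 0.0, -1.0]]
ft_force: [-0.1, -0.9, 0.3]
grip_width: 0.0855
gripper_force: 0.0
```

Call:
servo_tool(
  deltas="1 29 -28 0 0 0 0;1 29 -28 0 0 0 0;1 29 -28 0 0 0 0;1 29 -28 0 0 0 0;1 29 -28 0 0 0 0;1 29 -28 0 0 0 0;1 29 -28 0 0 0 0;1 29 -28 0 0 0 0",
)

```text
time_s: 3.77
position: [0.5531, -0.1724, 0.5115]
tool_rot: [[1.0, 0.001, 0.0], [0.001, -1.0, -0.0], [0.0, 0.0, -1.0]]
ft_force: [0.8, -0.7, 0.2]
grip_width: 0.0854
gripper_force: 0.0
```

Call:
servo_tool(
  deltas="1 0 0 40 0 0 0;1 0 0 40 0 0 0;1 0 0 40 0 0 0;1 0 0 40 0 0 0;1 0 0 40 0 0 0;1 0 0 40 0 0 0;1 0 0 40 0 0 0;1 0 0 0 0 0 0",
)

```text
time_s: 4.43
position: [0.5492, -0.1727, 0.2239]
tool_rot: [[1.0, 0.001, -0.013], [0.001, -1.0, 0.007], [-0.013, -0.007, -1.0]]
ft_force: [-1.2, 0.5, -0.0]
grip_width: 0.0856
gripper_force: 0.0
```

```bash
python3 - <<'E'
from h import *
go([.557,-.176,.026],0)
p=env.get_image("wrist");save(p,"w1.png")
for n,z in[("weight",.012),("weight_block",0),("pan_centre",.076),("button_port",.031),("balance",0)]:
    for d in env.spot_point(n,p)[:3]:print(n,np.round(d["uv"],1),round(d["conf"],2),atz(p,d["uv"],z,"wrist"))
for d in env.spot_in("weight",p)[:3]:print(np.round(d["bbox"]),round(d["conf"],2),atz(p,d["bbox"][:2],.06,"wrist"))
T=p["world_to_cam"];print("cam",-T[:3,:3].T@T[:3,3],p["depth"].min(),(p["depth"]>0).mean())
E
```

```text
t 4.4333 q [-29.2  25.1  70.3  -0.   85.5  60.7] pos [ 0.5492 -0.1727  0.2239] w 0.08556587029719619 F [-1.2  0.5 -0. ]
R [[1.0, 0.001, -0.013], [0.001, -1.0, 0.007], [-0.013, -0.007, -1.0]]
turn rv [-0.0072  0.0128  0.0007] shift now-axes [ 10.3397   4.6902 197.7093] final-axes [  7.8089   3.2686 197.854 ]
weight [287.7 167.3] 0.94 [ 0.5583 -0.1729  0.012 ]
weight [182.1 167.7] 0.83 [ 0.5593 -0.0514  0.012 ]
weight [237.  255.7] 0.73 [ 0.4476 -0.1104  0.012 ]
weight_block [287.7 166.9] 0.97 [ 0.5561 -0.1729  0.    ]
weight_block [ 39.9 100.6] 0.6 [0.6614 0.1643 0.    ]
pan_centre [ 41.2 101. ] 0.95 [0.6553 0.0923 0.076 ]
button_port [103.6 199.5] 0.94 [0.5278 0.0504 0.031 ]
balance [ 77.1 121. ] 0.81 [0.625  0.0984 0.    ]
[235. 280.  57.  82.] 0.9 [ 0.4424 -0.1148  0.06  ]
[289. 176.  41.  51.] 0.82 [ 0.5605 -0.1742  0.06  ]
[174. 169.  37.  30.] 0.67 [ 0.569  -0.0589  0.06  ]
cam [ 0.6355 -0.1726  0.3658] 0.0 0.9961479591836735
```

View pics/w1.png

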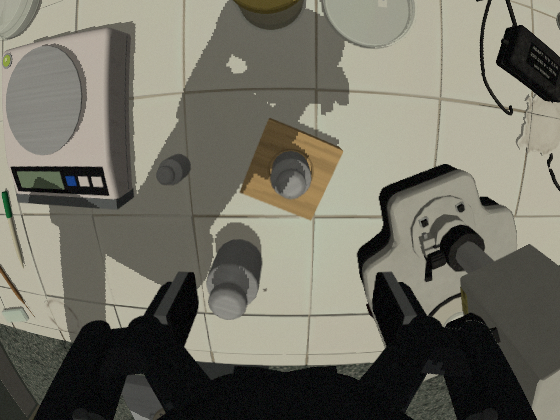

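The wrist picture shows the middle weight in its block at (290,178), the small one at (172,168) and the big one at (233,275). That confirms the target.

```bash
python3 - <<'E'
from h import *
p=env.get_image("wrist")
go([.557,-.174,.026],0)
D=p["depth"];T=p["world_to_cam"]
pts=[]
for v in range(140,215):
    for u in range(255,325):
        c,d=ray(p,(u,v),"wrist");z=(T[:3,:3]@d)[2];pts.append(c+d/z*D[v,u])
pts=np.array(pts);
for lo,hi,r in((.06,.1,.03),(.078,.09,.03),(.05,.062,.03),(.021,.031,.08)):
    q=pts[(pts[:,2]>lo)&(pts[:,2]<hi)];print(lo,len(q),q.mean(0),(q.min(0)+q.max(0))/2,np.ptp(q,axis=0))
for n,z in[("weight",.012),("weight_block",0)]:
    for d in env.spot_point(n,p)[:1]:print(n,np.round(d["uv"],1),round(d["conf"],2),atz(p,d["uv"],z,"wrist"))
E
```

```text
t 4.8333 q [-29.2  24.7  69.4  -0.   85.8  60.7] pos [ 0.5527 -0.1746  0.2331] w 0.08534053400685522 F [ 1.1 -0.3 -0.7]
R [[1.0, 0.001, 0.003], [0.001, -1.0, -0.002], [0.003, 0.002, -1.0]]
turn rv [ 0.0016 -0.0028  0.0008] shift now-axes [  3.7393  -0.9107 207.1201] final-axes [  4.3233  -0.5827 207.1099]
0.06 821 [ 0.5602 -0.1751  0.0784] [ 0.5594 -0.1747  0.0732] [0.0305 0.0322 0.0264]
0.078 628 [ 0.5585 -0.1753  0.0833] [ 0.5574 -0.1752  0.0823] [0.0265 0.0275 0.0082]
0.05 561 [ 0.5654 -0.175   0.0587] [ 0.559  -0.1753  0.0561] [0.0366 0.0397 0.0118]
0.021 3225 [ 0.5584 -0.179   0.0264] [ 0.5541 -0.1786  0.026 ] [0.0854 0.0779 0.0099]
weight [175.7 174.7] 0.81 [ 0.5565 -0.0436  0.012 ]
weight_block [282.  168.8] 0.84 [ 0.5592 -0.1703  0.    ]
```

Call:
servo_tool(
  deltas="1 5.5 0.5 30 0 0 0;1 0 0 38 0 0 0;1 0 0 38 0 0 0;1 0 0 35 0 0 0;1 0 0 30 0 0 0;1 0 0 20 0 0 0;1 0 0 13 0 0 0;1 0 0 0 0 0 0",
)

```text
time_s: 5.6
position: [0.5566, -0.1743, 0.0249]
tool_rot: [[1.0, 0.001, -0.004], [0.001, -1.0, 0.002], [-0.004, -0.002, -1.0]]
ft_force: [0.3, 0.2, -0.3]
grip_width: 0.0854
gripper_force: 0.0
```

Call:
servo_tool(
  deltas="0.4 0 0 0 0 0 0;0.4 0 0 0 0 0 0;0.4 0 0 0 0 0 0;0.4 0 0 0 0 0 0;0.4 0 0 0 0 0 0;0.4 0 0 0 0 0 0",
  newtons=40,
)

```text
time_s: 6.1
position: [0.5584, -0.1755, 0.029]
tool_rot: [[1.0, 0.001, 0.003], [0.001, -1.0, -0.002], [0.003, 0.002, -1.0]]
ft_force: [-0.4, -1.7, 5.0]
grip_width: 0.04
gripper_force: 40.1
```

Call:
servo_tool(
  deltas="0.4 0 0 -6 0 0 0;0.4 0 0 -12 0 0 0;0.4 0 0 -20 0 0 0;0.4 0 0 -28 0 0 0;0.4 0 0 -28 0 0 0;0.4 0 0 -20 0 0 0;0.4 0 0 -8 0 0 0",
)

```text
time_s: 6.68
position: [0.5583, -0.175, 0.1526]
tool_rot: [[1.0, 0.001, 0.004], [0.001, -1.0, -0.002], [0.004, 0.002, -1.0]]
ft_force: [-0.3, -0.9, -3.4]
grip_width: 0.0396
gripper_force: 41.9
```

Call:
servo_tool(
  deltas="0.4 4 -12 0 0 0 0;0.4 9 -24 0 0 0 0;0.4 11 -31 0 0 0 0;0.4 11 -31 0 0 0 0;0.4 11 -31 0 0 0 0;0.4 11 -31 0 0 0 0;0.4 11 -31 0 0 0 0;0.4 11 -31 0 0 0 0",
)

```text
time_s: 7.35
position: [0.6358, 0.0498, 0.1472]
tool_rot: [[1.0, 0.001, -0.004], [0.001, -1.0, 0.001], [-0.004, -0.001, -1.0]]
ft_force: [0.5, -0.3, -4.9]
grip_width: 0.0399
gripper_force: 41.8
```

Call:
servo_tool(
  deltas="0.4 10 -25 0 0 0 0;0.4 7 -16 0 0 0 0;0.4 3 -8 0 0 0 0;0.4 0 0 0 0 0 0;0.4 0 0 0 0 0 0",
)

```text
time_s: 7.77
position: [0.6558, 0.0961, 0.1481]
tool_rot: [[1.0, 0.001, -0.002], [0.001, -1.0, -0.0], [-0.002, 0.0, -1.0]]
ft_force: [1.4, -1.0, -5.3]
grip_width: 0.0399
gripper_force: 41.8
```

```bash
python3 - <<'E'
from h import *
go([.6565,.0955,.094],0)
p=env.get_image("wrist");save(p,"w2.png")
for n,z in[("pan_centre",.076),("button_port",.031),("balance",0)]:
    for d in env.spot_point(n,p)[:2]:print(n,np.round(d["uv"],1),round(d["conf"],2),atz(p,d["uv"],z,"wrist"))
D=p["depth"];T=p["world_to_cam"];pts=[]
for v in range(0,420,2):
    for u in range(0,560,2):
        if D[v,u]>0:
            c,d=ray(p,(u,v),"wrist");z=(T[:3,:3]@d)[2]
            if z>.1:pts.append(c+d/z*D[v,u])
q=np.array(pts)
m=q[(abs(q[:,2]-.076)<.004)&(np.hypot(q[:,0]-.656,q[:,1]-.095)<.075)]
print(len(m),(m.min(0)+m.max(0))/2,np.ptp(m,axis=0),cv2.minEnclosingCircle(m[:,:2].astype(np.float32)*1000))
m=q[(q[:,2]>.046)&(q[:,2]<.07)&(np.hypot(q[:,0]-.63,q[:,1]-.09)<.14)]
print(len(m),cv2.minAreaRect(m[:,:2].astype(np.float32)*1000))
E
```

```text
t 7.7667 q [-1.9 36.8 61.9 -0.  81.5 88.1] pos [0.6558 0.0961 0.1481] w 0.03987733553144276 F [ 1.4 -1.  -5.3]
R [[1.0, 0.001, -0.002], [0.001, -1.0, -0.0], [-0.002, 0.0, -1.0]]
turn rv [0.0003 0.0024 0.0011] shift now-axes [ 0.8716  0.5986 54.1171] final-axes [ 0.745   0.6138 54.1188]
pan_centre [291.7 223.5] 0.87 [0.6554 0.0926 0.076 ]
pan_centre [134.2 296.6] 0.42 [0.5863 0.2278 0.076 ]
button_port [333.  325.6] 0.58 [0.5243 0.0482 0.031 ]
button_port [522.7 114. ] 0.57 [ 0.7469 -0.1296  0.031 ]
balance [284.7 221. ] 0.75 [0.6279 0.0977 0.    ]
balance [289.5 221.5] 0.51 [0.6273 0.0931 0.    ]
3939 [0.6663 0.0957 0.0766] [0.0997 0.1205 0.0043] ((655.9540405273438, 95.38272094726562), 61.020938873291016)
4025 ((628.0299072265625, 97.01826477050781), (170.0781707763672, 200.46607971191406), 86.60305786132812)
```

View pics/w2.png

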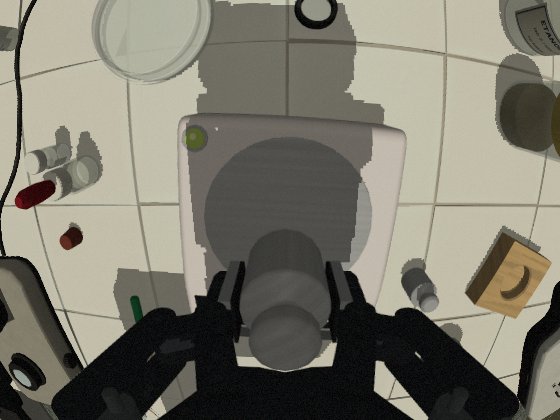

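Call:
servo_tool(
  deltas="0.4 0 0.5 8 0 0 0;0.4 0 0 14 0 0 0;0.4 0 0 14 0 0 0;0.4 0 0 8 0 0 0;0.4 0 0 3 0 0 0;0.4 0 0 1 0 0 0;0.4 0 0 1 0 0 0;0.4 0 0 1 0 0 0",
)

```text
time_s: 8.63
position: [0.6568, 0.0957, 0.1001]
tool_rot: [[1.0, 0.001, 0.002], [0.001, -1.0, -0.0], [0.002, 0.0, -1.0]]
ft_force: [0.6, -0.1, -4.6]
grip_width: 0.0397
gripper_force: 41.8
```

Call:
servo_tool(
  deltas="0.4 0 0 0.5 0 0 0;0.4 0 0 0.5 0 0 0;0.4 0 0 0.5 0 0 0;0.4 0 0 0.5 0 0 0;0.4 0 0 0 0 0 0",
)

```text
time_s: 9.05
position: [0.6564, 0.0958, 0.0973]
tool_rot: [[1.0, 0.001, -0.0], [0.001, -1.0, 0.0], [-0.0, -0.0, -1.0]]
ft_force: [-0.4, 0.3, -4.5]
grip_width: 0.0396
gripper_force: 41.8
```

Call:
servo_tool(
  deltas="0.4 0 0 0.7 0 0 0;0.4 0 0 0.7 0 0 0;0.4 0 0 0.7 0 0 0;0.4 0 0 0.7 0 0 0;0.4 0 0 0.7 0 0 0;0.4 0 0 0 0 0 0",
)

```text
time_s: 9.55
position: [0.6563, 0.0958, 0.0936]
tool_rot: [[1.0, 0.001, -0.0], [0.001, -1.0, 0.0], [-0.0, -0.0, -1.0]]
ft_force: [-0.0, 0.8, -4.8]
grip_width: 0.0399
gripper_force: 41.8
```

Call:
servo_tool(
  deltas="0.4 0 0 0.5 0 0 0;0.4 0 0 0.5 0 0 0;0.4 0 0 0.5 0 0 0;0.4 0 0 0 0 0 0",
)

```text
time_s: 9.88
position: [0.6565, 0.0958, 0.0925]
tool_rot: [[1.0, 0.001, 0.0], [0.001, -1.0, -0.0], [0.0, 0.0, -1.0]]
ft_force: [-0.2, -1.3, -3.1]
grip_width: 0.0398
gripper_force: 41.9
```

Contact is starting at a TCP height of about 0.093, and the pan sinks 2 mm.

Call:
servo_tool(
  deltas="0.4 0 0 0.5 0 0 0;0.4 0 0 0.5 0 0 0;0.4 0 0 0.5 0 0 0;0.4 0 0 0 0 0 0",
)

```text
time_s: 10.22
position: [0.6565, 0.0958, 0.0911]
tool_rot: [[1.0, 0.001, 0.0], [0.001, -1.0, -0.0], [0.0, 0.0, -1.0]]
ft_force: [-1.2, -0.2, 0.8]
grip_width: 0.0396
gripper_force: 42.2
```

Call:
servo_tool(
  deltas="0.5 0 0 0 0 0 0;0.55 0 0 0 0 0 0;0.65 0 0 0 0 0 0;0.8 0 0 0 0 0 0;0.9 0 0 0 0 0 0;1 0 0 0 0 0 0",
)

```text
time_s: 10.72
position: [0.6565, 0.0958, 0.0909]
tool_rot: [[1.0, 0.001, 0.0], [0.001, -1.0, 0.0], [0.0, -0.0, -1.0]]
ft_force: [0.1, 0.3, 0.9]
grip_width: 0.0854
gripper_force: 0.0
```

Call:
servo_tool(
  deltas="1 0 0 -6 0 0 0;1 0 0 -15 0 0 0;1 0 0 -25 0 0 0;1 0 0 -35 0 0 0;1 0 0 -35 0 0 0;1 0 0 -20 0 0 0;1 0 0 0 0 0 0",
)

```text
time_s: 11.3
position: [0.6578, 0.0958, 0.233]
tool_rot: [[1.0, 0.001, 0.01], [0.001, -1.0, -0.0], [0.01, 0.0, -1.0]]
ft_force: [0.1, -0.4, -0.1]
grip_width: 0.0854
gripper_force: 0.0
```

```bash
python3 - <<'E'
from h import *
go([.47,.27,.002],0)
p=env.get_image("wrist");save(p,"w3.png")
for n,z in[("weight",.074),("marker",0),("green_end",.0053)]:
    for d in env.spot_point(n,p)[:3]:print(n,np.round(d["uv"],1),round(d["conf"],2),atz(p,d["uv"],z,"wrist"))
p=env.get_image("side");save(p,"s3.png")
a=p["img"][170:280,170:330,::-1]
b=cv2.imread("pics/w3.png")
cv2.imwrite("pics/c3.png",np.hstack([cv2.resize(a,(400,275),interpolation=3),cv2.resize(b,(367,275))]))
E
```

```text
t 11.3 q [-1.9 33.5 53.9  0.  92.  88.1] pos [0.6578 0.0958 0.233 ] w 0.08538183809222809 F [ 0.1 -0.4 -0.1]
R [[1.0, 0.001, 0.01], [0.001, -1.0, -0.0], [0.01, 0.0, -1.0]]
turn rv [ 0.0003 -0.0101  0.0009] shift now-axes [-189.9865 -174.4277  229.0755] final-axes [-187.8293 -174.1771  231.0368]
weight [419.  315.9] 0.62 [ 0.5017 -0.068   0.074 ]
weight [391.1 252.6] 0.61 [ 0.5911 -0.0169  0.074 ]
weight [283.5 196.5] 0.58 [0.6532 0.0985 0.074 ]
green_end [160.  265.6] 0.69 [0.5363 0.2678 0.0053]
```

View pics/c3.png

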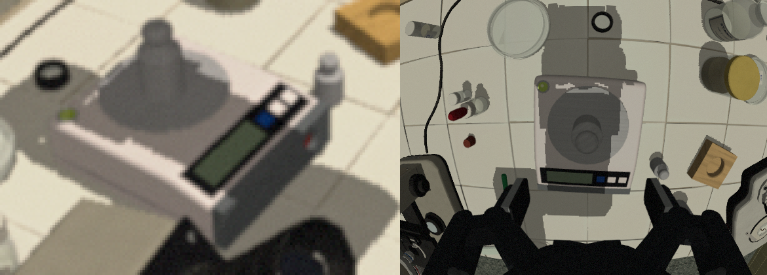

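The side picture shows the weight upright in the middle of the pan at (160,70). Next I'll go above the marker.

Call:
servo_tool(
  deltas="1 -25 -20 0 0 0 0;1 -25 -20 0 0 0 0;1 -25 -20 0 0 0 0;1 -25 -20 0 0 0 0;1 -25 -20 0 0 0 0;1 -25 -20 0 0 0 0;1 -25 -20 0 0 0 0;1 -20 -20 0 0 0 0",
)

```text
time_s: 12.22
position: [0.4591, 0.2563, 0.2259]
tool_rot: [[1.0, 0.001, -0.002], [0.001, -1.0, -0.001], [-0.002, 0.001, -1.0]]
ft_force: [-0.0, 0.0, 0.8]
grip_width: 0.0851
gripper_force: 0.0
```

Call:
servo_tool(
  deltas="1 0 -14 20 0 0 0;1 0 0 35 0 0 0;1 0 0 25 0 0 0;1 0 0 10 0 0 0;1 0 0 0 0 0 0;1 0 0 0 0 0 0",
)

```text
time_s: 12.72
position: [0.4611, 0.2695, 0.1363]
tool_rot: [[1.0, 0.001, -0.002], [0.001, -1.0, -0.001], [-0.002, 0.001, -1.0]]
ft_force: [1.0, 0.1, 1.2]
grip_width: 0.0852
gripper_force: 0.0
```

```bash
python3 - <<'E'
from h import *
p=env.get_image("wrist");save(p,"w4.png");img=p["img"]
go([.474,.27,.002],0)
for n,z in[("marker",0),("green_end",.0053),("button_port",.031)]:
    for d in env.spot_point(n,p)[:3]:print(n,np.round(d["uv"],1),round(d["conf"],2),atz(p,d["uv"],z,"wrist"))
for d in env.spot_in("marker",p)[:3]:print(np.round(d["bbox"]),round(d["conf"],2))
hsv=cv2.cvtColor(img,cv2.COLOR_RGB2HSV)
g=(hsv[...,0]>45)&(hsv[...,0]<85)&(hsv[...,1]>110)
n,l,st,ce=cv2.connectedComponentsWithStats(g.astype(np.uint8))
for i in range(1,n):
    if st[i,4]>60:
        q=np.array([atz(p,(b,a),.0053,"wrist")[:2] for a,b in np.argwhere(l==i)])
        print(st[i],q.mean(0),q.min(0),q.max(0),cv2.minAreaRect(q.astype(np.float32)*1000))
E
```

```text
t 12.7667 q [ 17.6  25.4  85.4  -0.   69.2 107.6] pos [0.4615 0.2697 0.1371] w 0.08532470251981888 F [0.1 0.5 0.6]
R [[1.0, 0.001, 0.0], [0.001, -1.0, 0.0], [0.0, -0.0, -1.0]]
turn rv [-0.0001 -0.0002  0.0008] shift now-axes [ 12.4412  -0.3103 135.1226] final-axes [ 12.4646  -0.327  135.1204]
marker [282.  194.1] 0.7 [0.4636 0.2734 0.    ]
green_end [288.9 111.5] 0.96 [0.5369 0.2675 0.0053]
button_port [524.3 141.9] 0.66 [0.5262 0.0484 0.031 ]
[286. 185.  17. 145.] 0.7
[278 114  14  50 608] [0.5141 0.271 ] [0.4929 0.2657] [0.5348 0.2767] ((513.8748168945312, 270.9844665527344), (10.384511947631836, 42.059513092041016), 88.26473236083984)
```

View pics/w4.png

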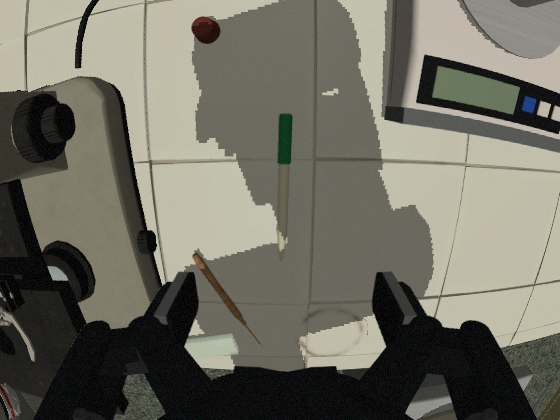

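The wrist picture shows the marker's green end at (285,114) and its point at (281,260). The brown pencil at (225,300) is clear of the fingers.

Call:
servo_tool(
  deltas="0.5 12.5 -2.2 25 0 0 0.03;0.5 0 0 35 0 0 0;0.5 0 0 30 0 0 0;0.5 0 0 22 0 0 0;0.5 0 0 12 0 0 0;0.5 0 0 6 0 0 0;0.5 0 0 0 0 0 0;0.5 0 0 0 0 0 0",
)

```text
time_s: 13.63
position: [0.4743, 0.272, 0.0076]
tool_rot: [[1.0, -0.029, 0.001], [-0.029, -1.0, 0.0], [0.001, -0.0, -1.0]]
ft_force: [-0.9, 0.4, 0.4]
grip_width: 0.0428
gripper_force: 0.0
```

```bash
python3 - <<'E'
from h import *
go([.474,.272,.002],-1.7)
E
```

```text
t 13.6333 q [ 17.4  36.5  91.3   0.   52.1 109.1] pos [0.4743 0.272  0.0076] w 0.04280848532484551 F [-0.9  0.4  0.4]
R [[1.0, -0.029, 0.001], [-0.029, -1.0, 0.0], [0.001, -0.0, -1.0]]
turn rv [-0.0004 -0.0012  0.0005] shift now-axes [-0.306  -0.0071  5.6311] final-axes [-0.299  -0.0094  5.6315]
```

Call:
servo_tool(
  deltas="0.5 0 0 3 0 0 0;0.5 0 0 2 0 0 0;0.5 0 0 0.5 0 0 0;0.3 0 0 0 0 0 0;0.15 0 0 0 0 0 0;0 0 0 0 0 0 0;0 0 0 0 0 0 0;0 0 0 0 0 0 0",
  newtons=40,
)

```text
time_s: 14.3
position: [0.474, 0.2719, 0.0017]
tool_rot: [[1.0, -0.029, 0.001], [-0.029, -1.0, 0.0], [0.001, -0.0, -1.0]]
ft_force: [-1.0, -0.3, 3.4]
grip_width: 0.0075
gripper_force: 41.3
```

Call:
servo_tool(
  deltas="0 0 0 0 0 0 0;0 0 0 0 0 0 0;0 0 0 0 0 0 0",
)

```text
time_s: 14.55
position: [0.474, 0.2719, 0.0017]
tool_rot: [[1.0, -0.029, 0.001], [-0.029, -1.0, 0.0], [0.001, -0.0, -1.0]]
ft_force: [0.1, 0.2, 5.9]
grip_width: 0.0075
gripper_force: 41.5
```

Call:
servo_tool(
  deltas="0 0 0 -3 0 0 0;0 0 0 -8 0 0 0;0 0 0 -15 0 0 0;0 0 0 -20 0 0 0;0 0 0 -15 0 0 0;0 0 0 -9 0 0 0;0 0 0 0 0 0 0;0 0 0 0 0 0 0",
)

```text
time_s: 15.22
position: [0.4737, 0.2718, 0.0713]
tool_rot: [[1.0, -0.029, 0.0], [-0.029, -1.0, 0.0], [0.0, -0.0, -1.0]]
ft_force: [0.2, 0.3, -0.2]
grip_width: 0.0073
gripper_force: 40.8
```

```bash
cat >> h.py <<'E'
def capinfo(p):
    img=p["img"];hsv=cv2.cvtColor(img,cv2.COLOR_RGB2HSV);T=p["world_to_cam"]
    g=((hsv[...,0]>45)&(hsv[...,0]<85)&(hsv[...,1]>110)).astype(np.uint8)
    n,l,st,ce=cv2.connectedComponentsWithStats(g);i=1+np.argmax(st[1:,4])
    q=[]
    for a,b in np.argwhere(l==i):
        c,d=ray(p,(b,a),"wrist");q.append(np.r_[c+d/(T[:3,:3]@d)[2]*p["depth"][a,b],a,b])
    q=np.array(q);s=env.observe();R=np.array(s["tool_rot"]);q[:,:3]=(q[:,:3]-s["position"])@R*1000
    print("bbox",st[i])
    for a in range(st[i,1],st[i,1]+st[i,3],5):
        m=q[q[:,3]==a];k=np.argmin(m[:,2]) # nearest to camera
        print(a,"tool mm: x %.1f ymid %.1f ztop %.1f zmed %.1f"%(m[:,0].mean(),(m[:,1].min()+m[:,1].max())/2,np.percentile(m[:,2],10),np.median(m[:,2])))
    print("max x",q[:,0].max())
E
python3 - <<'E'
from h import *
p=env.get_image("wrist");save(p,"w5.png")
go([.40,.06,.1],-3.4);capinfo(p)
for d in env.spot_point("green_end",p)[:2]:
    print(d);uv=d["uv"]
E
```

```text
t 15.2667 q [ 17.4  31.2  88.2  -0.   60.8 109.1] pos [0.4734 0.2717 0.0707] w 0.007645813340057956 F [ 0.1 -0.6 -0.4]
R [[1.0, -0.029, -0.001], [-0.029, -1.0, -0.0], [-0.001, 0.0, -1.0]]
turn rv [0.0004 0.001  0.0301] shift now-axes [-67.201  213.7535 -29.1367] final-axes [-60.6993 215.6694 -29.2879]
bbox [ 273  154   25   95 2214]
154 tool mm: x 61.8 ymid -1.5 ztop -3.0 zmed -2.2
159 tool mm: x 60.7 ymid -1.5 ztop -10.5 zmed -9.4
164 tool mm: x 58.7 ymid -1.3 ztop -10.7 zmed -9.9
169 tool mm: x 56.6 ymid -1.3 ztop -10.8 zmed -9.9
174 tool mm: x 54.4 ymid -1.3 ztop -10.8 zmed -10.1
179 tool mm: x 52.2 ymid -1.3 ztop -10.9 zmed -9.9
184 tool mm: x 50.0 ymid -1.5 ztop -10.5 zmed -9.8
189 tool mm: x 47.8 ymid -1.5 ztop -10.6 zmed -9.8
194 tool mm: x 45.6 ymid -1.5 ztop -11.3 zmed -9.7
199 tool mm: x 43.4 ymid -1.5 ztop -10.9 zmed -9.9
204 tool mm: x 41.1 ymid -1.3 ztop -10.7 zmed -9.8
209 tool mm: x 38.8 ymid -1.3 ztop -10.8 zmed -9.9
214 tool mm: x 36.5 ymid -1.3 ztop -10.7 zmed -9.9
219 tool mm: x 34.1 ymid -1.3 ztop -10.5 zmed -10.0
224 tool mm: x 31.8 ymid -1.3 ztop -11.2 zmed -10.1
229 tool mm: x 29.3 ymid -1.3 ztop -11.0 zmed -9.7
234 tool mm: x 26.9 ymid -1.3 ztop -10.7 zmed -9.8
239 tool mm: x 24.5 ymid -1.3 ztop -11.0 zmed -10.0
244 tool mm: x 21.9 ymid -1.3 ztop -10.6 zmed -9.6
max x 84.60470336067574
{'uv': [287.0, 152.3], 'conf': 0.56}
```

View pics/w5.png

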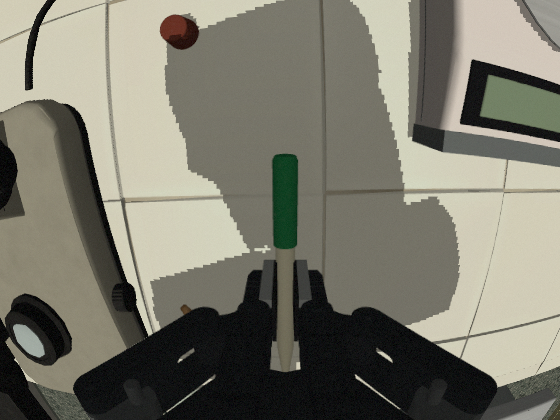

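The marker is held level and straight, with the cap running from (285,155) to (285,248). Next I'll move to in front of the button.

Call:
servo_tool(
  deltas="0 -15 0 0 0 0 0.03;0 -20 8 0 0 0 0;0 -5 20 0 0 0 0;0 0 30 0 0 0 0;0 0 34 0 0 0 0;0 0 34 0 0 0 0;0 0 34 0 0 0 0;0 0 30 0 0 0 0",
)

```text
time_s: 15.98
position: [0.4218, 0.0824, 0.0706]
tool_rot: [[0.998, -0.059, -0.002], [-0.059, -0.998, 0.0], [-0.002, 0.0, -1.0]]
ft_force: [1.5, -1.1, -0.1]
grip_width: 0.0074
gripper_force: 40.8
```

Call:
servo_tool(
  deltas="0 8 18 5 0 0 0;0 8 9 10 0 0 0;0 4 0 15 0 0 0;0 0 0 10 0 0 0;0 0 0 4 0 0 0;0 0 0 0 0 0 0;0 0 0 0 0 0 0",
)

```text
time_s: 16.57
position: [0.4407, 0.0561, 0.0272]
tool_rot: [[0.998, -0.059, -0.001], [-0.059, -0.998, 0.0], [-0.001, -0.0, -1.0]]
ft_force: [-0.6, 0.1, -0.5]
grip_width: 0.0076
gripper_force: 40.8
```

```bash
python3 - <<'E'
from h import *
go([.4433,.0564,.0267],-3.4)
p=env.get_image("wrist");save(p,"w6.png");capinfo(p)
D=p["depth"];T=p["world_to_cam"];pts=[]
for v in range(0,420,2):
    for u in range(0,560,2):
        if D[v,u]>0:
            c,d=ray(p,(u,v),"wrist");z=(T[:3,:3]@d)[2]
            if z>.05:pts.append(c+d/z*D[v,u])
q=np.array(pts);m=q[(q[:,2]>.046)&(q[:,2]<.07)&(q[:,0]>.515)&(q[:,0]<.75)&(q[:,1]>0)&(q[:,1]<.2)]
print(len(m),m.min(0),m.max(0));r=cv2.minAreaRect(m[:,:2].astype(np.float32)*1000);print(r,cv2.boxPoints(r))
p=env.get_image("side");save(p,"s6.png")
for n,z in[("button_port",.031),("green_end",.031)]:
    for d in env.spot_point(n,p)[:2]:print(n,d["uv"],d["conf"],atz(p,d["uv"],z,"side"))
cv2.imwrite("pics/c6.png",cv2.resize(p["img"][190:270,230:350,::-1],(780,520),interpolation=cv2.INTER_CUBIC))
E
```

```text
t 16.5667 q [ -8.1  27.9 106.7  -0.   45.4  85.3] pos [0.4407 0.0561 0.0272] w 0.007580012371278455 F [-0.6  0.1 -0.5]
R [[0.998, -0.059, -0.001], [-0.059, -0.998, 0.0], [-0.001, -0.0, -1.0]]
turn rv [-0.0001  0.0009  0.0004] shift now-axes [ 2.5476 -0.4632  0.5028] final-axes [ 2.5469 -0.4642  0.505 ]
bbox [ 273  154   25   95 2216]
154 tool mm: x 61.3 ymid -1.4 ztop -2.5 zmed -1.7
159 tool mm: x 60.3 ymid -1.4 ztop -10.0 zmed -8.2
164 tool mm: x 58.2 ymid -1.1 ztop -10.0 zmed -8.8
169 tool mm: x 56.0 ymid -1.1 ztop -9.6 zmed -9.1
174 tool mm: x 53.9 ymid -1.2 ztop -10.2 zmed -9.1
179 tool mm: x 51.7 ymid -1.2 ztop -10.0 zmed -9.1
184 tool mm: x 49.5 ymid -1.1 ztop -9.7 zmed -9.0
189 tool mm: x 47.2 ymid -1.4 ztop -9.5 zmed -8.6
194 tool mm: x 45.0 ymid -1.4 ztop -10.0 zmed -8.6
199 tool mm: x 44.6 ymid -1.7 ztop -10.6 zmed -8.8
204 tool mm: x 40.5 ymid -1.4 ztop -9.9 zmed -8.7
209 tool mm: x 38.3 ymid -1.1 ztop -9.8 zmed -8.8
214 tool mm: x 35.9 ymid -1.2 ztop -9.7 zmed -8.9
219 tool mm: x 33.6 ymid -1.2 ztop -9.7 zmed -9.0
224 tool mm: x 31.2 ymid -1.2 ztop -10.2 zmed -8.8
229 tool mm: x 28.8 ymid -1.2 ztop -10.1 zmed -8.9
234 tool mm: x 26.3 ymid -1.2 ztop -9.5 zmed -8.9
239 tool mm: x 24.0 ymid -1.2 ztop -9.8 zmed -8.9
244 tool mm: x 21.4 ymid -1.2 ztop -9.8 zmed -8.8
max x 84.367681527769
10326 [0.5232 0.0162 0.0504] [0.5928 0.1871 0.0658]
((547.6063842773438, 99.68595886230469), (168.19833374023438, 60.250335693359375), 78.83055877685547) [[501.7609  23.0153]
 [560.87    11.3442]
 [593.4519 176.3566]
 [534.3428 188.0277]]
button_port [293.2, 226.6] 0.73 [0.5299 0.0531 0.031 ]
green_end [302.9, 232.6] 0.59 [0.5007 0.06   0.031 ]
```

View pics/c6.png

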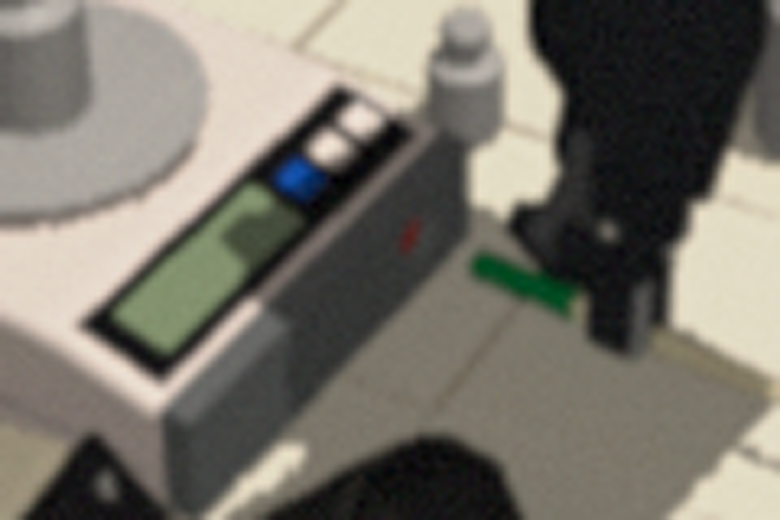

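```bash
python3 - <<'E'
from h import *
p=env.get_image("side");img=p["img"].astype(int)
s=env.observe();R=np.array(s["tool_rot"]);t=np.array(s["position"]);print(t)
K=p["camera_matrix"];T=p["world_to_cam"]
pr=lambda X:(lambda c:(K@c/c[2])[:2])(T[:3,:3]@X+T[:3,3])
for zz in(-3.6,-4.8):print("cap end",pr(t+R@[.062,0,zz/1000]),"cap start",pr(t+R@[.021,0,zz/1000]))
a=np.array([.9982,-.0593,0]);P=np.array([.5252,.0515,.031])
b=np.array([.0593,.9982,0])
print("mouth",pr(P),"face",pr(P+.005*a));
for n,o in(("y+",.0078*b),("y-",-.0078*b),("z+",[0,0,.0078]),("z-",[0,0,-.0078])):print(n,pr(P+.005*a+o))
for n,o in(("y+",.0095*b),("y-",-.0095*b),("z+",[0,0,.0095]),("z-",[0,0,-.0095])):print("mouth",n,pr(P+o))
red=(img[...,0]-img[...,1]>25)&(img[...,0]-img[...,2]>25)
g=(img[...,1]-img[...,0]>25)&(img[...,1]-img[...,2]>15)
for nm,m in(("red",red),("green",g)):
    yx=np.argwhere(m);yx=yx[(yx[:,0]>205)&(yx[:,0]<245)&(yx[:,1]>280)&(yx[:,1]<325)]
    print(nm,len(yx),yx.mean(0)[::-1],yx.min(0)[::-1],yx.max(0)[::-1])
    if nm=="red":print(yx[:,::-1].tolist())
    else:
        for c in range(300,322,2):
            k=yx[yx[:,1]==c];print(c,k[:,0].mean() if len(k) else None,end="; ")
E
```

```text
[0.4411 0.056  0.0277]
cap end [303.6214 230.1656] cap start [319.2523 236.8894]
cap end [303.6268 229.7727] cap start [319.2701 236.494 ]
mouth [295.3042 226.8705] face [293.4789 226.0854]
y+ [291.6186 227.9856]
y- [295.3202 224.2046]
z+ [293.4606 223.5318]
z- [293.4971 228.6138]
mouth y+ [293.0421 229.198 ]
mouth y- [297.5381 224.5722]
mouth z+ [295.2929 223.7544]
mouth z- [295.3153 229.9491]
red 8 [292.5 226. ] [292 224] [293 228]
[[293, 224], [292, 225], [293, 225], [292, 226], [293, 226], [292, 227], [293, 227], [292, 228]]
green 65 [310.3692 232.9077] [302 229] [317 237]
300 None; 302 230.0; 304 230.5; 306 231.5; 308 232.5; 310 232.5; 312 233.5; 314 234.0; 316 235.0; 318 None; 320 None;
```

Call:
servo_tool(
  deltas="0 5 -0.5 0.8 0 0 0;0 8 0 0 0 0 0;0 6 0 0 0 0 0;0 3 0 0 0 0 0;0 2 0 0 0 0 0;0 1 0 0 0 0 0;0 0 0 0 0 0 0;0 0 0 0 0 0 0",
)

```text
time_s: 17.48
position: [0.4658, 0.055, 0.0265]
tool_rot: [[0.998, -0.059, -0.0], [-0.059, -0.998, 0.0], [-0.0, -0.0, -1.0]]
ft_force: [-0.9, -0.0, -0.8]
grip_width: 0.0075
gripper_force: 40.8
```

```bash
python3 - <<'E'
from h import *
go([.5252-.062*.9982,.0515+.062*.0593,.0268],-3.4)
p=env.get_image("side");
cv2.imwrite("pics/c7.png",cv2.resize(p["img"][190:270,230:350,::-1],(780,520),interpolation=cv2.INTER_CUBIC))
E
```

```text
t 17.4833 q [ -7.8  29.6 102.9   0.   47.5  85.6] pos [0.4658 0.055  0.0265] w 0.007487680264628554 F [-0.9 -0.  -0.8]
R [[0.998, -0.059, -0.0], [-0.059, -0.998, 0.0], [-0.0, -0.0, -1.0]]
turn rv [-0.      0.0003  0.0001] shift now-axes [-2.4524 -0.0544 -0.3231] final-axes [-2.4523 -0.0541 -0.3239]
```

View pics/c7.png

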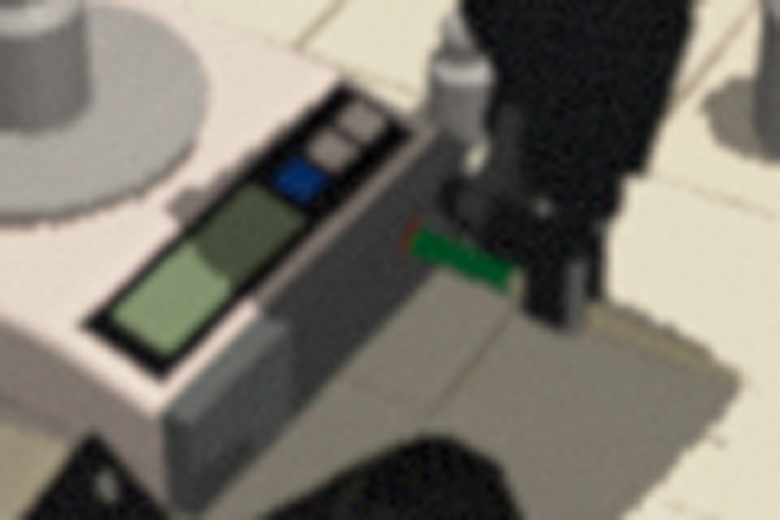

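The green end now sits right in the mouth in front of the red at (411,237). I'll press on slowly.

Call:
servo_tool(
  deltas="0 1 0 0 0 0 0;0 0.5 0 0 0 0 0;0 0.5 0 0 0 0 0;0 0 0 0 0 0 0",
)

```text
time_s: 17.87
position: [0.468, 0.0548, 0.0265]
tool_rot: [[0.998, -0.059, 0.0], [-0.059, -0.998, -0.0], [0.0, 0.0, -1.0]]
ft_force: [0.1, -0.4, 0.4]
grip_width: 0.0076
gripper_force: 40.8
```

Call:
servo_tool(
  deltas="0 0.5 0 0 0 0 0;0 0.5 0 0 0 0 0;0 0.5 0 0 0 0 0;0 0 0 0 0 0 0",
)

```text
time_s: 18.2
position: [0.4692, 0.0548, 0.0265]
tool_rot: [[0.998, -0.059, -0.001], [-0.059, -0.998, 0.0], [-0.001, -0.0, -1.0]]
ft_force: [-2.3, 0.1, -0.2]
grip_width: 0.0075
gripper_force: 40.8
```

Call:
servo_tool(
  deltas="0 0.5 0 0 0 0 0;0 0.5 0 0 0 0 0;0 0 0 0 0 0 0",
)

```text
time_s: 18.45
position: [0.4703, 0.0547, 0.0265]
tool_rot: [[0.998, -0.059, -0.001], [-0.059, -0.998, 0.0], [-0.001, -0.0, -1.0]]
ft_force: [-1.6, 0.3, -1.0]
grip_width: 0.008
gripper_force: 40.8
```

Call:
servo_tool(
  deltas="0 0.5 0 0 0 0 0;0 0.5 0 0 0 0 0;0 0.5 0 0 0 0 0;0 0 0 0 0 0 0",
)

```text
time_s: 18.78
position: [0.4718, 0.0546, 0.0265]
tool_rot: [[0.998, -0.059, -0.001], [-0.059, -0.998, 0.0], [-0.001, -0.0, -1.0]]
ft_force: [-3.0, 0.6, 0.5]
grip_width: 0.0079
gripper_force: 40.8
```

Call:
servo_tool(
  deltas="0 0.5 0 0 0 0 0;0 0.5 0 0 0 0 0;0 0 0 0 0 0 0;0 0 0 0 0 0 0",
)

```text
time_s: 19.12
position: [0.4728, 0.0546, 0.0264]
tool_rot: [[0.998, -0.059, -0.0], [-0.059, -0.998, 0.0], [-0.0, -0.0, -1.0]]
ft_force: [-3.9, 0.4, 0.2]
grip_width: 0.0075
gripper_force: 40.8
```

Call:
servo_tool(
  deltas="0 0.4 0 0 0 0 0;0 0.4 0 0 0 0 0;0 0 0 0 0 0 0;0 0 0 0 0 0 0",
)

```text
time_s: 19.45
position: [0.4735, 0.0545, 0.0264]
tool_rot: [[0.998, -0.059, -0.001], [-0.059, -0.998, 0.0], [-0.001, -0.0, -1.0]]
ft_force: [-4.7, -0.1, 0.4]
grip_width: 0.0074
gripper_force: 40.8
```

Call:
servo_tool(
  deltas="0 0.4 0 0 0 0 0;0 0.4 0 0 0 0 0;0 0 0 0 0 0 0;0 0 0 0 0 0 0",
)

```text
time_s: 19.78
position: [0.4736, 0.0546, 0.0263]
tool_rot: [[0.998, -0.059, -0.002], [-0.059, -0.998, 0.0], [-0.002, -0.0, -1.0]]
ft_force: [-6.4, 0.7, 0.9]
grip_width: 0.0072
gripper_force: 40.9
```

It's bottomed out: the position has stopped and the force is 6.4 N. I'll hold for about 2 s.

Call:
servo_tool(
  deltas="0 0.2 0 0 0 0 0;0 0 0 0 0 0 0;0 0 0 0 0 0 0;0 0 0 0 0 0 0;0 0 0 0 0 0 0;0 0 0 0 0 0 0;0 0 0 0 0 0 0;0 0 0 0 0 0 0",
)

```text
time_s: 20.45
position: [0.4737, 0.0546, 0.0263]
tool_rot: [[0.998, -0.059, -0.003], [-0.059, -0.998, 0.0], [-0.003, -0.0, -1.0]]
ft_force: [-7.3, 0.2, 1.4]
grip_width: 0.0078
gripper_force: 40.9
```

Call:
servo_tool(
  deltas="0 0 0 0 0 0 0;0 0 0 0 0 0 0;0 0 0 0 0 0 0;0 0 0 0 0 0 0;0 0 0 0 0 0 0;0 0 0 0 0 0 0;0 0 0 0 0 0 0;0 0 0 0 0 0 0",
)

```text
time_s: 21.12
position: [0.4736, 0.0546, 0.0263]
tool_rot: [[0.998, -0.059, -0.003], [-0.059, -0.998, 0.0], [-0.003, -0.0, -1.0]]
ft_force: [-8.0, 0.1, 0.4]
grip_width: 0.0071
gripper_force: 40.9
```

Call:
servo_tool(
  deltas="0 0 0 0 0 0 0;0 0 0 0 0 0 0;0 0 0 0 0 0 0;0 0 0 0 0 0 0;0 0 0 0 0 0 0",
)

```text
time_s: 21.53
position: [0.4736, 0.0546, 0.0263]
tool_rot: [[0.998, -0.059, -0.003], [-0.059, -0.998, 0.0], [-0.003, -0.0, -1.0]]
ft_force: [-7.6, 0.7, 1.3]
grip_width: 0.0077
gripper_force: 40.9
```

```bash
python3 - <<'E'
from h import *
p=env.get_image("side");save(p,"s8.png")
a=p["img"][170:280,200:350,::-1]
cv2.imwrite("pics/c8.png",cv2.resize(a,(780,572),interpolation=cv2.INTER_CUBIC))
E
```

```text
(no output)
```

View pics/c8.png

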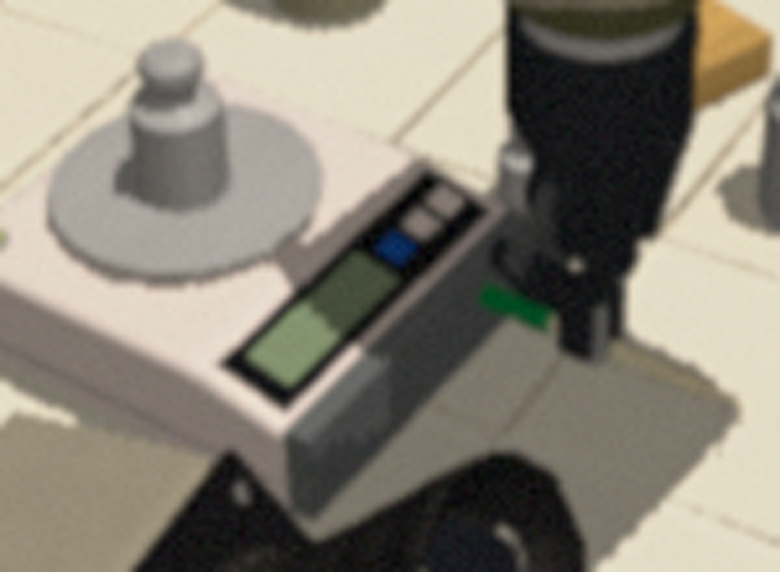

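The picture shows the green end fully in the bore at (485,297), with no red visible and the weight still standing at (175,130). I'll withdraw and lay the marker down in front.

Call:
servo_tool(
  deltas="0 -3 0 0 0 0 0;0 -5 0 0 0 0 0;0 -8 0 0 0 0 0;0 -15 0 0 0 0 0;0 -15 0 0 0 0 0;0 -10 0 0 0 0 0;0 -5 0 0 0 0 0;0 0 0 0 0 0 0",
)

```text
time_s: 22.25
position: [0.4133, 0.0581, 0.0268]
tool_rot: [[0.998, -0.059, 0.001], [-0.059, -0.998, -0.0], [0.001, 0.0, -1.0]]
ft_force: [0.2, -0.1, 0.1]
grip_width: 0.0074
gripper_force: 40.8
```

Call:
servo_tool(
  deltas="0 0 0 5 0 0 0;0 0 0 8 0 0 0;0 0 0 5 0 0 0;0 0 0 2 0 0 0;0 0 0 1 0 0 0;0 0 0 1 0 0 0;0 0 0 0 0 0 0;0 0 0 0 0 0 0",
)

```text
time_s: 22.92
position: [0.4139, 0.058, 0.0046]
tool_rot: [[0.998, -0.059, 0.0], [-0.059, -0.998, -0.0], [0.0, 0.0, -1.0]]
ft_force: [-0.6, 0.3, 0.2]
grip_width: 0.0076
gripper_force: 40.8
```

Call:
servo_tool(
  deltas="0 0 0 0.7 0 0 0;0 0 0 0.7 0 0 0;0 0 0 0.7 0 0 0;0 0 0 0 0 0 0;0 0 0 0 0 0 0",
)

```text
time_s: 23.33
position: [0.4138, 0.058, 0.0024]
tool_rot: [[0.998, -0.059, 0.0], [-0.059, -0.998, -0.0], [0.0, -0.0, -1.0]]
ft_force: [0.4, -0.1, -0.1]
grip_width: 0.0073
gripper_force: 40.8
```

Call:
servo_tool(
  deltas="0 0 0 0.5 0 0 0;0 0 0 0.4 0 0 0;0 0 0 0 0 0 0;0 0 0 0 0 0 0",
)

```text
time_s: 23.67
position: [0.4139, 0.058, 0.0016]
tool_rot: [[0.998, -0.059, 0.0], [-0.059, -0.998, -0.0], [0.0, 0.0, -1.0]]
ft_force: [-0.4, 0.9, 3.6]
grip_width: 0.0071
gripper_force: 41.2
```

Call:
servo_tool(
  deltas="0.1 0 0 0 0 0 0;0.12 0 0 0 0 0 0;0.2 0 0 0 0 0 0;0.3 0 0 0 0 0 0;0.5 0 0 0 0 0 0;0.5 0 0 0 0 0 0;0.5 0 0 0 0 0 0",
)

```text
time_s: 24.25
position: [0.4138, 0.0581, 0.0015]
tool_rot: [[0.998, -0.059, -0.0], [-0.059, -0.998, -0.0], [-0.0, 0.0, -1.0]]
ft_force: [0.1, 0.1, 0.2]
grip_width: 0.0428
gripper_force: 0.0
```

Call:
servo_tool(
  deltas="0.5 0 0 -8 0 0 0;0.5 0 0 -20 0 0 0;0.5 0 0 -35 0 0 0;0.5 0 0 -40 0 0 0;0.5 0 0 -40 0 0 0;0.5 0 0 -30 0 0 0;0.5 0 0 0 0 0 0;0.5 0 0 0 0 0 0",
)

```text
time_s: 24.92
position: [0.4141, 0.058, 0.1762]
tool_rot: [[0.998, -0.059, 0.004], [-0.059, -0.998, -0.001], [0.004, 0.0, -1.0]]
ft_force: [0.2, -0.2, -0.7]
grip_width: 0.0427
gripper_force: 0.0
```

```bash
python3 - <<'E'
from h import *
p=env.get_image("wrist");save(p,"w9.png");q=env.get_image("side")
go([.4,0,.2],0)
cv2.imwrite("pics/c9.png",np.hstack([cv2.resize(q["img"][130:300,150:400,::-1],(430,292),interpolation=3),cv2.resize(p["img"][...,::-1],(370,292))]))
E
```

```text
t 25.0167 q [-8.3 12.  99.4  0.  68.7 85. ] pos [0.4131 0.0582 0.1739] w 0.042671397340331825 F [-0.  -0.3 -0.7]
R [[0.998, -0.059, -0.002], [-0.059, -0.998, 0.0], [-0.002, -0.0, -1.0]]
turn rv [-0.0002  0.0016 -0.0592] shift now-axes [ -9.6862  58.8307 -26.0535] final-axes [-13.1104  58.1605 -26.0602]
```

View pics/c9.png

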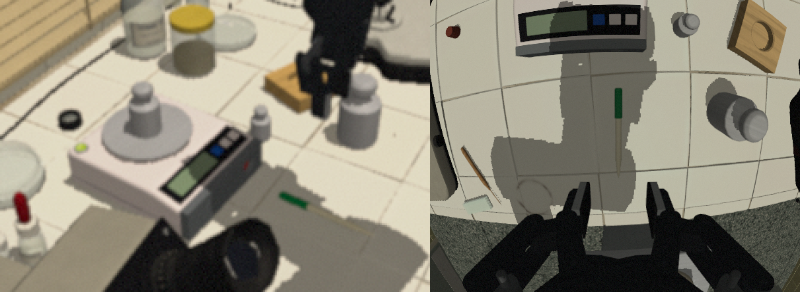

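The marker lies flat at (617,130) in the wrist view, clear of the balance and the block. The weight stands on the pan and the red button is out again. I'm handing in.

```bash
python3 -c "
from rig import env
print(env.close_job())"
```

```text
the job is handed in; nothing more can be done
None
```

The job is handed in at about 25 s: the weight stands upright in the middle of the pan, the button was held fully in for about 2 s with the marker's green end, and the marker lies flat in front of the balance, clear of it and the block; the seed jar, dropper bottle and dish were not touched.

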